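Load the reader's check carrier with its reference disc and control vial

TASK

Load the metal check carrier for the reader: lay the round white reference disc flat and fully home in the round nest (not the square one), and stand the capped amber control vial upright in the bore in the middle of the carrier, right down on its floor. Lower both into place rather than dropping them, and leave the square tile and the bottle where they stand.

Things in the scene. Friction and masses are not known exactly. Their poses are not given: they have to be found in the camera images.
- carrier: check carrier: aluminium block fixed to the bench, 230 x 90 mm, 29 mm high, at any yaw. Origin: centre of its underside; x runs along its length, z up. In its top, in a row along x: a square nest (x = -75 mm, 53 x 53 mm, 7 mm deep), a vial bore (x = 0, 25 mm diameter, 25 mm deep), a round nest (x = +75 mm, 53 mm diameter, 7 mm deep)
- round_nest (a point): centre of the floor of the round nest, 22 mm above the bench, 7 mm below the carrier's top
- square_nest (a point): centre of the floor of the square nest, 22 mm above the bench; stays empty
- bore (a point): centre of the floor of the vial bore, 4 mm above the bench, 25 mm below the carrier's top
- disc: round white ceramic reference disc, 50 mm diameter, 18 mm thick, about 85 g, lying flat on the bench. Origin: centre of its underside, z up; when seated it stands 11 mm proud of the carrier's top
- disc_center (a point): the middle of the disc, 9 mm above its underside
- vial: capped vial standing upright on the bench, 22 mm diameter all the way up, 65 mm high (the top 18 mm is the white cap, below it amber glass), bevelled foot, about 30 g. Origin: centre of its underside, z towards the cap; when seated it stands 40 mm proud of the carrier's top
- tile: bystander: square white ceramic tile, 50 x 50 x 18 mm, lying flat on the bench, to be left alone. Origin: centre of its underside
- bottle: bystander: white plastic reagent bottle, 48 mm diameter, 85 mm high, standing on the bench, to be left alone. Origin: centre of its underside
Not all that is in view belongs to the job. What is shaped like the disc but brown or yellow is not meant.

How it is judged:
At the end, for the whole second after the job is handed in: The disc lies in the round nest, its centre within 4 mm of the nest's centre, within 2 mm of the floor and flat within 0.06 rad; the vial stands in the bore, its foot within 5 mm of the bore's centre and within 3 mm of its floor, upright within 0.15 rad; both are at rest (below 20 mm/s) (horizontal distance between disc_center and round_nest below 0.004 m and z of disc_center in the frame of round_nest below 0.011 m and angle between the z axis of disc and the z axis of carrier, either way round below 0.06 rad and horizontal distance between vial and bore below 0.005 m and z of vial in the frame of bore below 0.003 m and angle between vial's own z axis and vertical below 0.15 rad and linear speed of each of disc, vial below 0.02 m/s); the robot touches nothing.
It fails at once if the square tile is moved by more than 20 mm (distance of tile from where it was at the start of the episode above 0.02 m).
It fails at once if the bottle is moved by more than 20 mm (distance of bottle from where it was at the start of the episode above 0.02 m).
It fails at once if the disc is dropped (out of the fingers and moving faster than 0.7 m/s, a fall of about 25 mm) (linear speed of disc above 0.7 m/s and contact force between the fingers and disc below 0.05 N).
It fails at once if the vial is dropped (out of the fingers and moving faster than 0.7 m/s, a fall of about 25 mm) (linear speed of vial above 0.7 m/s and contact force between the fingers and vial below 0.05 N).
It also fails if it takes over 64 s, if anything falls off the work surface, if the arm or the gripper's body presses on something with over 40 N, if the wrist force passes 120 N, or if a joint passes its speed limit or range.

ROBOT

A 6-joint arm with a two-finger parallel gripper is mounted at the origin on the work surface. World frame = base frame: x ahead of the robot, y to its left, z up, the work surface at z = 0. Lengths are in m, angles in rad, forces in N, time in s.
With the tool pointing down it reaches from about 0.375 to 0.9 m from the base axis. Payload 3.1 kg.
Tool frame: the origin (TCP) lies between the finger pads; the fingertips stand 8 mm ahead of it and the grasp point (between the pads) lies 11 mm behind it; z points along the fingers, y is the line along which they close (so a half turn about z gives the same grasp; the last joint's range is limited). The gripper opens to 87 mm and grips with 3 to 60 N. Pads are 19 mm wide; open, the fingers measure 117 mm over their backs; the gripper's body (75 mm by 190 mm) begins 51 mm behind the grasp point.
Start: joints at [-0.178, 0.527, 1.433, -0, 1.181, -0.178], TCP at [0.625, 0, 0.231] pointing down, gripper open.
Joint ranges: [-3.08, 3.08], [-0.75, 2.2], [0.22, 2.44], [-1.43, 4.57], [0, 2.65], [-2.85, 2.85]. Speed limits (rad/s): [2.79, 2.79, 3.14, 3.14, 3.14, 3.14].

INTERFACE

Orientations are given as a unit quaternion [x, y, z, w].
In Python, from rig import robot gives the robot as it stands.
- The arm moves only by the tool move_arm, never from a script. Its argument "motion" is text: rows parted by semicolons, each of 5 numbers parted by spaces: the opening, from -1 (shut) to 1 (fully open), then the shift along the tool's x, y, z normalised to -1 to 1, where 1 is 0.2 m, then the turn about the tool's z normalised to -1 to 1, where 1 is pi rad. A call has 1 to 12 rows; each row is the pose to reach, as a shift and turn from the pose commanded when the call began, along the tool's axes at that moment, turning the shorter way round; what a row does not reach only later rows make up. A row lasts 1/12 s, in which the tool goes at most 41.7 mm and 7.16 degrees, less where a joint would pass 70% of its speed; a pose out of reach is approached as far as the arm can. A call with a number of a shift or a turn outside -1 to 1 is refused whole. A call with a gripper value outside its range is refused whole. The fingers move at their own pace and stop on an object; "newtons" is the grip in N (left out, the last holds). Time passes only in rows, so rows that repeat a pose let the fingers close. It gives the time, the measured TCP pose, the force, the opening and the grip force at its end, in the units of the state.
- robot.get_obs(): the state, without advancing time (a new reading comes with each control period).
- robot.camera(name): name is "scene" or "side" or "wrist"; returns (picture, depth): 384x512x3 uint8, red, green, blue; 384x512 float32, m along the optical axis (not along the pixel's ray), 0 where there is no reading.
- robot.camera_model(name): a dict with "mtx" (3x3 intrinsics, pixels), "position" and "attitude" of the camera in the world. Camera axes: x right, y down, z forward; pixel columns grow to the right and rows downward; lengths in m; the calibration is good to about 2 mm. A picture is of the moment at which its call begins: read the wrist's pose just before it. camera_model takes no time and is no camera call; for the wrist camera it gives the pose at the moment of the call.
- robot.hand_in(): hands the job in; it is judged then, once.
The state is a dict: "time": time; "q": joint angles; "joint_velocities": joint speeds; "joint_torque": joint torques, N m; "position": TCP position; "tool_rot": TCP orientation; "ft_force": force on the tool from outside, world axes, zero at the start; "moment": the same for the moment, N m; "grip_width": finger opening in m; "grip_force": force on a finger pad.
Only numpy, scipy, OpenCV 4.12 (cv2) and the standard library are available. Lean on these libraries where they do the work, as an engineer would, in place of code of your own. Each camera call takes 0.05 s, during which the arm holds its last target. There are 200 camera calls.

## Working session

There is one attempt and no reset: what is moved stays moved. The work goes in short steps, Python scripts to look and compute and a tool call to move; the robot and the scene stay as the last step left them, time stands still between calls to the robot, and variables do not carry over. Pictures are saved under pics/ and viewed, at most 10 in all, crops included, and the job is handed in when it is done.

Besides the shell and the picture viewer there is one more tool, called after "Request:" as name(argument=value, ...) on one line, values as JSON. move_arm: Moves the arm, as the interface text tells. Its arguments: {"type":"object","properties":{"motion":{"type":"string"},"newtons":{"type":"number"}},"required":["motion"]}

```bash
mkdir -p pics; ls; cat > h.py <<'E'
import numpy as np, cv2
from scipy.spatial.transform import Rotation as R
from rig import robot
def model(n):
    m=robot.camera_model(n); a=np.array(m["attitude"],float)
    Rm=R.from_quat(a).as_matrix() if a.size==4 else a.reshape(3,3)
    return np.array(m["mtx"]),np.array(m["position"]),Rm
def cast(M,uv,z):
    K,p,Rm=M; uv=np.atleast_2d(uv).astype(float)
    d=np.c_[uv,np.ones(len(uv))]@np.linalg.inv(K).T@Rm.T
    return p+d*((z-p[2])/d[:,2])[:,None]
def cloud(M,D):
    K,p,Rm=M; v,u=np.mgrid[:D.shape[0],:D.shape[1]]
    d=np.stack([u,v,np.ones_like(u)],-1)@np.linalg.inv(K).T
    return p+(d*D[...,None])@Rm.T
E
python3 - <<'E'
from h import *
for n in ("scene","side","wrist"):
    M=model(n); im,D=robot.camera(n); np.savez(f"pics/{n}0.npz",im=im,D=D,K=M[0],p=M[1],R=M[2])
    cv2.imwrite(f"pics/{n}0.png",im[...,::-1]); print(n,M[1].round(3),M[2].round(2).tolist(),M[0][0,0])
print(robot.get_obs())
a=[cv2.imread(f"pics/{n}0.png") for n in("scene","wrist")]
E
```

```text
pics
scene [0.927 0.296 0.699] [[-0.66, 0.61, -0.44], [0.75, 0.53, -0.39], [-0.0, -0.59, -0.81]] 353.3817235619375
side [0.405 0.626 0.645] [[-0.97, -0.16, 0.16], [-0.22, 0.66, -0.72], [0.01, -0.73, -0.68]] 401.805395757766
wrist [0.625 0.075 0.384] [[1.0, 0.0, -0.0], [0.0, -0.96, -0.27], [-0.0, 0.27, -0.96]] 277.24212817828004
{'time': 0.15, 'q': array([-1.78495045e-01,  5.28252735e-01,  1.43359198e+00, -2.86049079e-06,
        1.18136966e+00, -1.78482544e-01]), 'joint_velocities': array([ 0.00072621, -0.00254888, -0.00127576, -0.00014089,  0.00042485,
       -0.00145188]), 'joint_torque': array([ 9.14956272e-04, -4.40429199e+01, -1.76841742e+01,  6.33679633e-02,
        5.52540855e-02, -1.06930895e-04]), 'position': array([6.24468958e-01, 1.27568405e-04, 2.29801430e-01]), 'tool_rot': array([ 7.07110584e-01,  7.07102513e-01, -4.63544950e-04, -6.65297084e-04]), 'ft_force': array([-0.03873097,  0.45397508,  0.20175722]), 'moment': array([-0.02720568,  0.00480638, -0.01813905]), 'grip_force': 0.0, 'grip_width': 0.08690291097083654}
```

View pics/scene0.png

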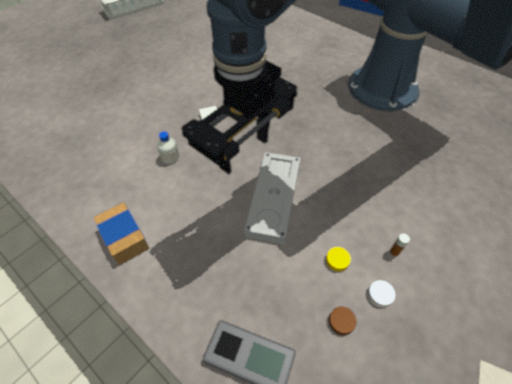

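View pics/side0.png

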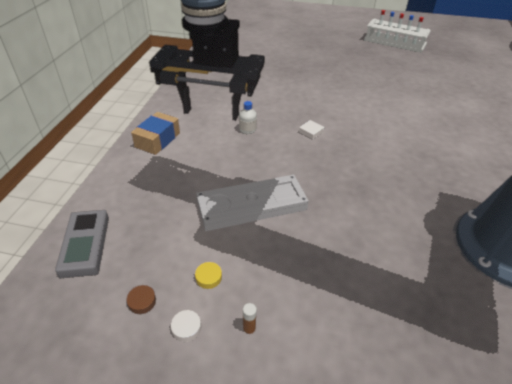

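View pics/wrist0.png

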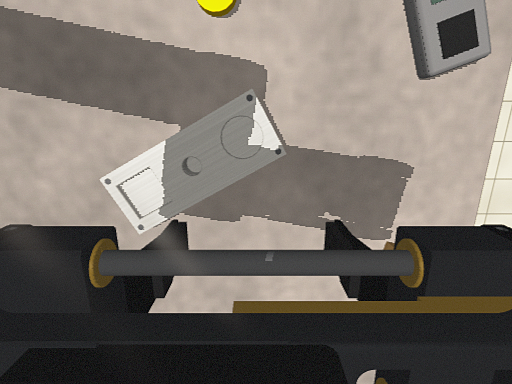

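The scene view shows the disc at (382,294), the vial at (400,244), the carrier at (273,197), the tile at (208,112) and the bottle at (167,148). The side view has the disc at (186,325) and the vial at (249,318). In the wrist view the bore is at (191,166) and the round nest at (242,137).

```bash
cat > m.py <<'E'
from h import *
def load(n):
    f=np.load(f"pics/{n}.npz"); return (f["K"],f["p"],f["R"]),f["im"],f["D"]
for n,seeds in (("scene0",dict(disc=(382,294),vial=(402,239),tile=(208,112),bottle=(167,152))),("side0",dict(disc=(186,325),vial=(250,311),tile=(312,129),bottle=(247,125)))):
    M,im,D=load(n); P=cloud(M,D); hsv=cv2.cvtColor(im,cv2.COLOR_RGB2HSV)
    mask=((hsv[...,1]<40)&(hsv[...,2]>165)).astype(np.uint8)
    c,l,_,_=cv2.connectedComponentsWithStats(mask)
    for k,s in seeds.items():
        g=l==l[s[1],s[0]] if mask[s[1],s[0]] else np.zeros_like(mask,bool)
        Q=P[g]
        if not len(Q): print(n,k,"none",hsv[s[1],s[0]],P[s[1],s[0]]);continue
        zt=np.percentile(Q[:,2],90); top=Q[Q[:,2]>zt-.004]
        (cx,cy),r=cv2.minEnclosingCircle(top[:,:2].astype(np.float32))
        print(n,k,len(Q),"ztop %.4f"%zt,"circ %.4f %.4f r %.4f"%(cx,cy,r),"mid",((top.min(0)+top.max(0))/2).round(4),"ext",np.ptp(top,axis=0).round(4))
    # carrier: depth points with z in 24..34mm
    b=((P[...,2]>.022)&(P[...,2]<.035)).astype(np.uint8)
    c,l,st,_=cv2.connectedComponentsWithStats(b); 
    for i in range(1,c):
        if st[i,4]>200:
            Q=P[l==i]; r=cv2.minAreaRect((Q[:,:2]*1000).astype(np.float32)); print(n,"slab",np.round(r[0],1),np.round(r[1],1),round(r[2],1),Q[:,2].mean().round(4))
M,im,D=load("wrist0"); P=cloud(M,D)
b=((P[...,2]>.022)&(P[...,2]<.035)).astype(np.uint8)
c,l,st,_=cv2.connectedComponentsWithStats(b)
for i in range(1,c):
    if st[i,4]>200:
        Q=P[l==i]; r=cv2.minAreaRect((Q[:,:2]*1000).astype(np.float32)); print("wrist slab",np.round(r[0],1),np.round(r[1],1),round(r[2],1),Q[:,2].mean().round(4))
print("wrist bore,nest,corner rays",cast(M,[(191,166),(242,137)],.029).round(4))
E
python3 m.py
```

```text
scene0 disc 1184 ztop 0.0188 circ 0.7430 0.3046 r 0.1843 mid [0.743  0.3202 0.3568] ext [0.3679 0.0491 0.6839]
scene0 vial 150 ztop 0.0658 circ 0.4785 0.2965 r 0.0112 mid [0.4784 0.2965 0.0647] ext [0.022  0.0206 0.0048]
scene0 tile 158 ztop 0.0189 circ 0.5462 -0.1700 r 0.1960 mid [ 0.5455 -0.1809  0.1746] ext [0.2632 0.3133 0.3192]
scene0 bottle none [ 46  26 126] [ 0.63212879 -0.25792044  0.04455514]
scene0 slab [540.5  10.4] [231.8  90.2] 29.1 0.028
scene0 slab [840.  200.5] [ 75.4 150.1] 20.1 0.0304
side0 disc 750 ztop 0.0191 circ 0.5005 0.4622 r 0.1892 mid [0.507  0.461  0.3301] ext [0.2033 0.3294 0.6301]
side0 vial 146 ztop 0.0657 circ 0.4800 0.2967 r 0.0115 mid [0.4799 0.2966 0.0645] ext [0.021  0.021  0.0054]
side0 tile 233 ztop 0.0196 circ 0.4459 -0.3051 r 0.0346 mid [ 0.4457 -0.3051  0.0186] ext [0.0623 0.0671 0.0057]
side0 bottle none [ 18  23 146] [ 0.6145365  -0.25154489  0.03124737]
side0 slab [ -116.2 -1353.5] [102.4 335.9] 73.1 0.0283
side0 slab [ 821.2 -147.3] [127.   60.6] 43.0 0.0285
side0 slab [541.5  10.6] [230.4  95.6] 28.8 0.0279
side0 slab [839.9 201.5] [ 74.6 150.1] 20.0 0.03
wrist slab [849.9 171.3] [76.2 87.1] 18.8 0.0305
wrist slab [539.9  11.3] [230.6  90.2] 29.1 0.0281
wrist bore,nest,corner rays [[0.5402 0.0117 0.029 ]
 [0.6068 0.0487 0.029 ]]
```

```bash
cat >> m.py <<'E'
print("---")
for n,s in (("scene0",(382,294)),("side0",(186,325))):
    M,im,D=load(n); P=cloud(M,D); c0=P[s[1],s[0],:2]
    g=(abs(P[...,2]-.0185)<.003)&(np.linalg.norm(P[...,:2]-c0,axis=-1)<.045)&(im.min(-1)>120); Q=P[g]
    print(n,"disc",(cv2.minEnclosingCircle((Q[:,:2]*1000).astype(np.float32))),Q.mean(0).round(4))
E
python3 m.py | sed -n '/---/,$p'
```

```text
---
scene0 disc ((583.3368530273438, 320.6455383300781), 25.329103469848633) [0.5839 0.3207 0.0179]
side0 disc ((583.8987426757812, 320.366943359375), 25.076391220092773) [0.5836 0.3214 0.0178]
```

```bash
cat > m2.py <<'E'
from h import *
f=np.load("pics/side0.npz");M=(f["K"],f["p"],f["R"]);print(cast(M,[(208,273),(141,298)],.018).round(3))
f=np.load("pics/scene0.npz");M=(f["K"],f["p"],f["R"]);print(cast(M,[(339,258),(343,319)],.018).round(3))
o=robot.get_obs();Rm=R.from_quat(o["tool_rot"]).as_matrix()
for t in ([.5835,.3207,.12],): print(((np.array(t)-o["position"])@Rm/.2).round(4))
E
python3 m2.py
```

```text
[[0.577 0.217 0.018]
 [0.675 0.294 0.018]]
[[0.578 0.217 0.018]
 [0.677 0.291 0.018]]
[ 1.6027 -0.204   0.5498]
```

Request:
move_arm(motion="0.5 0.2 -0.04 0.08 0; 0.5 0.4 -0.08 0.16 0; 0.5 0.6 -0.12 0.24 0; 0.5 0.8 -0.16 0.32 0; 0.5 1 -0.2 0.4 0; 0.5 1 -0.2 0.4 0; 0.5 1 -0.2 0.4 0")

```text
time: 0.73
position: [0.5825, 0.2029, 0.1486]
tool_rot: [0.705, 0.709, -0.002, -0.001]
ft_force: [0.9, 0.3, 0.3]
grip_width: 0.0654
grip_force: 0.0
```

Request:
move_arm(motion="0.5 0.15 0 0.05 0; 0.5 0.3 0 0.1 0; 0.5 0.45 0 0.15 0; 0.5 0.6 -0.01 0.15 0; 0.5 0.6 -0.01 0.15 0; 0.5 0.6 -0.01 0.15 0; 0.5 0.6 -0.01 0.15 0")

```text
time: 1.32
position: [0.5839, 0.3186, 0.121]
tool_rot: [0.707, 0.707, 0.0, 0.001]
ft_force: [-0.0, -0.5, -0.4]
grip_width: 0.0652
grip_force: 0.0
```

```bash
cat > w.py <<'E'
from h import *
def disc(z=.018,c=(.5835,.3207),tag="w"):
    o=robot.get_obs(); M=model("wrist"); im,D=robot.camera("wrist"); P=cloud(M,D); cv2.imwrite(f"pics/{tag}.png",im[...,::-1])
    g=(abs(P[...,2]-z)<.004)&(np.linalg.norm(P[...,:2]-c,axis=-1)<.045)&(im.min(-1)>110); Q=P[g]
    print(o["position"].round(4),o["ft_force"].round(2),len(Q))
    if len(Q): print(cv2.minEnclosingCircle((Q[:,:2]*1000).astype(np.float32)),np.ptp(Q,axis=0).round(4))
E
python3 -c "
from w import *;disc(tag='w1')"
```

```text
[0.5839 0.3186 0.121 ] [-0.   -0.52 -0.42] 1976
((582.722412109375, 321.424072265625), 25.021686553955078) [0.0494 0.0487 0.0062]
```

View pics/w1.png

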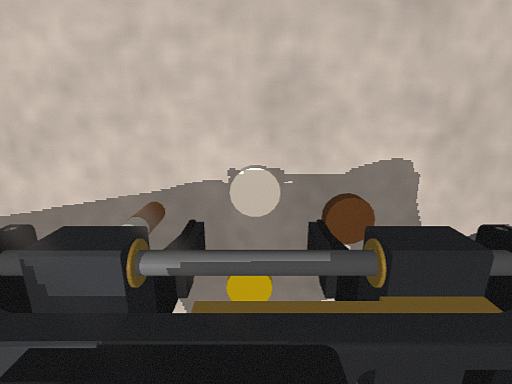

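The disc lies at (255,191), centred between the fingers, with the brown decoy clear at (348,218). I'm lowering now.

Request:
move_arm(motion="0.5 0.005 -0.003 0.1 0; 0.5 0.005 -0.003 0.2 0; 0.5 0.005 -0.003 0.3 0; 0.5 0.005 -0.003 0.4 0; 0.5 0.005 -0.003 0.46 0; 0.5 0.005 -0.003 0.5 0; 0.5 0.005 -0.003 0.52 0; 0.5 0.005 -0.003 0.52 0; 0.5 0.005 -0.003 0.52 0; 0.5 0.005 -0.003 0.52 0; 0.5 0.005 -0.003 0.52 0")

```text
time: 2.28
position: [0.5831, 0.3214, 0.0177]
tool_rot: [0.707, 0.707, 0.001, 0.0]
ft_force: [-0.5, 0.2, -0.5]
grip_width: 0.0654
grip_force: 0.0
```

Request:
move_arm(motion="0.5 0 0 0.005 0; 0.5 0 0 0.005 0; 0 0 0 0.005 0; -0.2 0 0 0.005 0; -0.2 0 0 0.005 0; -0.2 0 0 0.005 0; -0.2 0 0 0.005 0; -0.2 0 0 0.005 0; -0.2 0 0 0.005 0", newtons=25)

```text
time: 3.03
position: [0.5824, 0.3211, 0.0155]
tool_rot: [0.707, 0.707, 0.0, -0.0]
ft_force: [-0.3, 1.0, 1.0]
grip_width: 0.0491
grip_force: 25.0
```

Request:
move_arm(motion="-0.2 0 0 -0.05 0; -0.2 0 0 -0.15 0; -0.2 0 0 -0.28 0; -0.2 0 0 -0.4 0; -0.2 -0.1 0.02 -0.45 0; -0.2 -0.25 0.04 -0.45 0; -0.2 -0.4 0.06 -0.45 0; -0.2 -0.55 0.08 -0.45 0; -0.2 -0.7 0.1 -0.45 0; -0.2 -0.8 0.12 -0.45 0; -0.2 -0.9 0.12 -0.45 0; -0.2 -0.9 0.12 -0.45 0")

```text
time: 4.03
position: [0.6068, 0.1371, 0.1061]
tool_rot: [0.708, 0.706, -0.001, 0.001]
ft_force: [-0.6, 0.1, -0.8]
grip_width: 0.0491
grip_force: 25.0
```

```bash
cat > c.py <<'E'
from h import *
M=model("wrist"); o=robot.get_obs(); im,D=robot.camera("wrist"); P=cloud(M,D); cv2.imwrite("pics/w2.png",im[...,::-1])
print(o["position"],o["tool_rot"],o["grip_width"])
h=P[...,2]; near=np.linalg.norm(P[...,:2]-[.56,.03],axis=-1)<.17
b=((h>.025)&(h<.033)&near).astype(np.uint8)
Q=P[b>0]; print("top z",np.median(Q[:,2])); r=cv2.minAreaRect((Q[:,:2]*1000).astype(np.float32)); print(r)
# held disc : white-ish points around TCP below tip
d=P-o["position"]; g=(np.abs(d[...,2])<.04)&(np.linalg.norm(d[...,:2],axis=-1)<.04)&(im.min(-1)>90); q=d[g]
print(len(q)); 
if len(q): print(q.min(0).round(4),q.max(0).round(4))
E
python3 c.py
```

```text
[0.60677334 0.13708287 0.10605087] [ 7.08405882e-01  7.05804870e-01 -5.75511562e-04  5.11392988e-04] 0.04911161103551178
top z 0.029155623093754163
((602.4227905273438, 51.33417892456055), (30.076431274414062, 111.52392578125), 89.5080795288086)
3621
[-0.037  -0.0237 -0.0145] [0.0293 0.0255 0.0326]
```

View pics/w2.png

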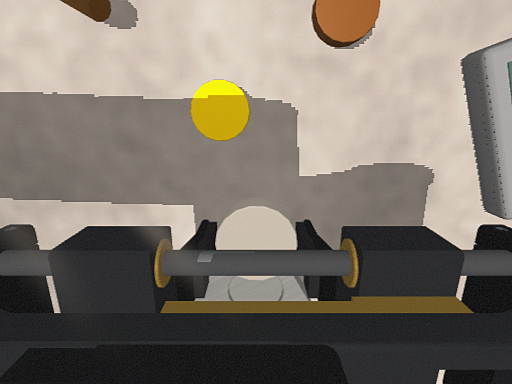

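The held disc is at (256,240) and the round nest at (256,290), just beyond it. I'll measure the nest and bore rims more closely.

```bash
cat > n.py <<'E'
from h import *
from scipy.optimize import least_squares
for n in("wrist0","scene0","side0"):
    f=np.load(f"pics/{n}.npz");M=(f["K"],f["p"],f["R"]);P=cloud(M,f["D"])
    for nm,c0,rr,zf in(("nest",(.606,.0475),.0265,.022),("bore",(.5404,.0109),.0125,.004),("square",(.475,-.0255),.0375,.022)):
        # pixels seen deeper than the top, cast onto the top plane = visible opening outline
        d=np.linalg.norm(P[...,:2]-c0,axis=-1); low=((P[...,2]<.0255)&(d<rr+.006)&(f["D"]>0)).astype(np.uint8)
        cs,_=cv2.findContours(low,cv2.RETR_EXTERNAL,cv2.CHAIN_APPROX_NONE)
        if not cs: print(n,nm,"none");continue
        k=max(cs,key=cv2.contourArea)[:,0]; q=cast(M,k,.029)[:,:2]
        if nm=="square": r=cv2.minAreaRect((q*1000).astype(np.float32)); print(n,nm,np.round(r[0],1),np.round(r[1],1),round(r[2],1)); continue
        s=least_squares(lambda p:np.hypot(*(q-p[:2]).T)-p[2],[*c0,rr],loss="soft_l1",f_scale=.001); print(n,nm,len(q),(s.x*1000).round(1))
E
python3 n.py
```

```text
wrist0 nest 117 [605.8  48.2  25.5]
wrist0 bore 51 [540.7  11.9  11.4]
wrist0 square [475.3 -24.5] [51.8 52.4] 29.1
scene0 nest 62 [607.   47.7  24.6]
scene0 bore 25 [541.6  11.4  10.9]
scene0 square [476. -25.] [51.6 52.4] 29.1
side0 nest 58 [606.6  48.7  24.2]
side0 bore 25 [541.5  11.9  10.4]
side0 square [475.9 -24.4] [52.  50.9] 28.5
```

Request:
move_arm(motion="-0.2 -0.12 0 0 0; -0.2 -0.25 0 0 0; -0.2 -0.37 0 0.05 0; -0.2 -0.44 0 0.1 0; -0.2 -0.47 0 0.15 0; -0.2 -0.47 0 0.2 0; -0.2 -0.47 0 0.23 0; -0.2 -0.47 0 0.23 0; -0.2 -0.47 0 0.23 0; -0.2 -0.47 0 0.23 0; -0.2 -0.47 0 0.23 0; -0.2 -0.47 0 0.23 0")

```text
time: 5.08
position: [0.6068, 0.0475, 0.0601]
tool_rot: [0.707, 0.707, 0.0, 0.0]
ft_force: [0.1, 0.2, -1.2]
grip_width: 0.0493
grip_force: 25.0
```

```bash
cat > d.py <<'E'
from h import *
from scipy.optimize import least_squares
import sys
for n in sys.argv[2:]:
    M=model(n); o=robot.get_obs(); im,D=robot.camera(n); P=cloud(M,D); cv2.imwrite(f"pics/{sys.argv[1]}_{n}.png",im[...,::-1])
    t=o["position"]; d=P-t; zt=P[...,2]-t[2]
    g=(abs(zt-.002)<.0025)&(np.linalg.norm(d[...,:2],axis=-1)<.035)&(im.min(-1)>100)
    q=P[g]; print(n,t.round(4),o["ft_force"].round(2),len(q))
    if len(q)>10: print("  mean",q.mean(0).round(4),"minc",np.round(cv2.minEnclosingCircle((q[:,:2]*1000).astype(np.float32))[0],1),"min/max",q.min(0).round(4),q.max(0).round(4))
E
python3 d.py a scene side wrist
```

```text
scene [0.6068 0.0475 0.0601] [ 0.13  0.16 -1.16] 79
  mean [0.6036 0.0632 0.062 ] minc [604.4  52.3] min/max [0.5859 0.0382 0.0596] [0.6249 0.0719 0.0645]
side [0.6067 0.0474 0.0601] [ 0.78  1.08 -0.99] 299
  mean [0.6084 0.0487 0.0624] minc [607.4  47.1] min/max [0.5856 0.022  0.0596] [0.6317 0.0728 0.0646]
wrist [0.6067 0.0473 0.06  ] [-0.58 -0.24 -1.45] 3172
  mean [0.6066 0.0561 0.0626] minc [606.4  47.8] min/max [0.582  0.0233 0.0595] [0.6312 0.0724 0.0644]
```

Request:
move_arm(motion="-0.2 0.001 0 0.02 0; -0.2 0.001 0 0.04 0; -0.2 0.001 0 0.06 0; -0.2 0.001 0 0.07 0; -0.2 0.001 0 0.08 0; -0.2 0.001 0 0.085 0; -0.2 0.001 0 0.09 0; -0.2 0.001 0 0.095 0; -0.2 0.001 0 0.1 0; -0.2 0.001 0 0.1 0; -0.2 0.001 0 0.1 0")

```text
time: 6.15
position: [0.6064, 0.0473, 0.0396]
tool_rot: [0.707, 0.707, 0.0, 0.0]
ft_force: [-1.1, -0.8, -1.5]
grip_width: 0.0493
grip_force: 25.0
```

Request:
move_arm(motion="-0.2 0 0 0.003 0; -0.2 0 0 0.005 0; -0.2 0 0 0.007 0; -0.2 0 0 0.007 0; -0.2 0 0 0.007 0")

```text
time: 6.57
position: [0.6064, 0.0472, 0.0381]
tool_rot: [0.707, 0.707, -0.0, -0.0]
ft_force: [-0.9, -0.4, -2.0]
grip_width: 0.0493
grip_force: 25.0
```

Request:
move_arm(motion="0.15 0 0 0 0; 0.25 0 0 0 0; 0.4 0 0 0 0; 0.4 0 0 0 0; 0.4 0 0 0 0; 0.4 0 0 0 0; 0.5 0 0 -0.1 0; 0.5 0 0 -0.25 0; 0.5 0 0 -0.4 0; 0.5 0 0 -0.4 0; 0.5 0 0 -0.4 0")

```text
time: 7.48
position: [0.6078, 0.0471, 0.1202]
tool_rot: [0.707, 0.707, 0.002, 0.002]
ft_force: [0.6, 0.7, -0.7]
grip_width: 0.0651
grip_force: 0.0
```

```bash
cat > e.py <<'E'
from h import *
import sys
for n in ("scene","side"):
    M=model(n); im,D=robot.camera(n); P=cloud(M,D); cv2.imwrite(f"pics/{sys.argv[1]}_{n}.png",im[...,::-1])
    g=(P[...,2]>.034)&(P[...,2]<.05)&(np.linalg.norm(P[...,:2]-[.6063,.048],axis=-1)<.032); q=P[g]
    if len(q)<10: print(n,len(q)); continue
    q=q[q[:,2]>.037]; A=np.c_[q[:,:2]-q[:,:2].mean(0),np.ones(len(q))]; s=np.linalg.lstsq(A,q[:,2],rcond=None)[0]
    print(n,len(q),"plane slope",s[:2].round(3),"z",s[2].round(4),"c",cv2.minEnclosingCircle((q[:,:2]*1000).astype(np.float32)))
o=robot.get_obs(); print(o["time"],o["position"],o["tool_rot"].round(4),o["ft_force"].round(2))
print(((np.array([.4792,.2966,.1])-o["position"])@R.from_quat(o["tool_rot"]).as_matrix()/.2).round(4))
E
python3 e.py b
```

```text
scene 338 plane slope [-0.005 -0.004] z 0.0397 c ((607.1116333007812, 47.224178314208984), 24.73755645751953)
side 310 plane slope [ 0.    -0.005] z 0.0399 c ((607.5936889648438, 47.2796630859375), 25.248180389404297)
7.5833 [0.60559985 0.04728494 0.11758231] [ 7.071e-01  7.071e-01 -5.000e-04 -5.000e-04] [0.52 0.25 0.01]
[ 1.2466 -0.6319  0.089 ]
```

The disc is seated: its top is at 40 mm, it is flat, and it is within about 1 mm of centre. Next is the vial.

Request:
move_arm(motion="0.1 0.16 -0.08 0 0; 0.1 0.32 -0.16 0 0; 0.1 0.48 -0.24 0 0; 0.1 0.64 -0.32 0 0; 0.1 0.8 -0.4 0 0; 0.1 0.9 -0.48 0 0; 0.1 1 -0.56 0 0; 0.1 1 -0.636 0 0; 0.1 1 -0.636 0 0")

```text
time: 8.33
position: [0.4736, 0.2477, 0.1162]
tool_rot: [0.706, 0.708, -0.004, -0.002]
ft_force: [-1.5, 0.0, 0.1]
grip_width: 0.0477
grip_force: 0.0
```

Request:
move_arm(motion="0.1 0.1 0 0 0; 0.1 0.2 0 0 0; 0.1 0.248 0 0 0; 0.1 0.248 0 0 0; 0.1 0.248 0 0 0; 0.1 0.248 0 0 0; 0.1 0.248 0 0 0")

```text
time: 8.92
position: [0.4792, 0.2957, 0.1179]
tool_rot: [0.708, 0.707, -0.001, -0.0]
ft_force: [0.2, -0.1, -0.2]
grip_width: 0.0475
grip_force: 0.0
```

```bash
cat > v.py <<'E'
from h import *
import sys
for n in sys.argv[2:]:
    M=model(n); o=robot.get_obs(); im,D=robot.camera(n); P=cloud(M,D); cv2.imwrite(f"pics/{sys.argv[1]}_{n}.png",im[...,::-1])
    g=(P[...,2]>.059)&(P[...,2]<.070)&(np.linalg.norm(P[...,:2]-[.4792,.2966],axis=-1)<.018)&(im.min(-1)>90); q=P[g]
    print(n,o["position"].round(4),len(q),cv2.minEnclosingCircle((q[:,:2]*1000).astype(np.float32)) if len(q) else "")
E
python3 v.py v wrist scene side
```

```text
wrist [0.4792 0.2957 0.1179] 591 ((478.4687805175781, 297.712890625), 11.023009300231934)
scene [0.4792 0.2958 0.118 ] 17 ((487.20904541015625, 298.77362060546875), 6.670104503631592)
side [0.4792 0.2959 0.1181] 151 ((480.51715087890625, 296.9371643066406), 11.61125659942627)
```

Request:
move_arm(motion="0.1 0.004 0 0.1 0; 0.1 0.004 0 0.2 0; 0.1 0.004 0 0.3 0; 0.1 0.004 0 0.38 0; 0.1 0.004 0 0.38 0; 0.1 0.004 0 0.38 0; -0.3 0.004 0 0.38 0; -0.6 0.004 0 0.38 0; -0.6 0.004 0 0.38 0; -0.6 0.004 0 0.38 0; -0.6 0.004 0 0.38 0; -0.6 0.004 0 0.38 0", newtons=15)

```text
time: 10.07
position: [0.4793, 0.2978, 0.0427]
tool_rot: [0.707, 0.707, 0.0, 0.0]
ft_force: [0.0, -0.6, 3.0]
grip_width: 0.0212
grip_force: 15.0
```

Request:
move_arm(motion="-0.6 0 0 -0.06 0; -0.6 0 0 -0.18 0; -0.6 0 0 -0.3 0; -0.6 -0.06 0 -0.38 0; -0.6 -0.2 0.05 -0.4 0; -0.6 -0.35 0.1 -0.4 0; -0.6 -0.5 0.15 -0.4 0; -0.6 -0.65 0.2 -0.4 0; -0.6 -0.8 0.25 -0.4 0; -0.6 -0.92 0.3 -0.4 0; -0.6 -1 0.309 -0.4 0; -0.6 -1 0.309 -0.4 0")

```text
time: 11.07
position: [0.5424, 0.0944, 0.123]
tool_rot: [0.708, 0.706, 0.0, 0.001]
ft_force: [0.1, -0.6, 0.1]
grip_width: 0.021
grip_force: 15.0
```

Request:
move_arm(motion="-0.6 -0.1 0 0 0; -0.6 -0.22 0 0 0; -0.6 -0.34 0 0 0; -0.6 -0.43 0 0 0; -0.6 -0.43 0 0 0; -0.6 -0.43 0 0.05 0; -0.6 -0.43 0 0.1 0; -0.6 -0.43 0 0.15 0; -0.6 -0.43 0 0.18 0; -0.6 -0.43 0 0.18 0; -0.6 -0.43 0 0.18 0; -0.6 -0.43 0 0.18 0")

```text
time: 12.07
position: [0.541, 0.0121, 0.086]
tool_rot: [0.707, 0.707, -0.0, -0.0]
ft_force: [-0.8, 0.6, 0.1]
grip_width: 0.0206
grip_force: 15.0
```

```bash
cat > x.py <<'E'
from h import *
o=robot.get_obs(); t=o["position"]; print(t.round(4),o["ft_force"].round(2),o["grip_width"])
for n in ("scene","side","wrist"):
    M=model(n); im,D=robot.camera(n); P=cloud(M,D)
    hsv=cv2.cvtColor(im,cv2.COLOR_RGB2HSV); d=np.linalg.norm(P[...,:2]-t[:2],axis=-1)
    g=(d<.025)&(P[...,2]>t[2]-.05)&(P[...,2]<t[2]-.008)&(hsv[...,1]>90); q=P[g]
    print(n,len(q))
    for lo in (.040,.030,.020):
        s=q[abs(t[2]-lo-q[:,2])<.005]
        if len(s)>5: print("  below",lo,s.mean(0).round(4),s.min(0).round(4),s.max(0).round(4))
    cv2.imwrite(f"pics/x_{n}.png",im[...,::-1])
a=cv2.imread("pics/x_scene.png")[100:270,190:390];b=cv2.imread("pics/x_side.png")[100:270,150:350]
cv2.imwrite("pics/x.png",cv2.resize(np.hstack([a,b]),None,fx=2,fy=2))
E
python3 x.py
```

```text
[0.541  0.0121 0.086 ] [-0.84  0.57  0.1 ] 0.02059459152373664
scene 42
  below 0.03 [0.5479 0.0164 0.0557] [0.5408 0.0088 0.0511] [0.552  0.0212 0.0606]
  below 0.02 [0.5472 0.0173 0.064 ] [0.5414 0.0084 0.061 ] [0.5523 0.0211 0.0689]
side 92
  below 0.04 [0.5393 0.0182 0.0486] [0.533  0.0144 0.0474] [0.5479 0.0215 0.0509]
  below 0.03 [0.5386 0.0185 0.0561] [0.5313 0.0116 0.0511] [0.5475 0.0225 0.0604]
  below 0.02 [0.5394 0.019  0.0658] [0.5315 0.0118 0.0611] [0.5476 0.0227 0.0701]
wrist 445
  below 0.04 [0.5413 0.0204 0.0492] [0.5314 0.014  0.0462] [0.5513 0.0224 0.051 ]
  below 0.03 [0.5407 0.0203 0.0561] [0.5307 0.015  0.051 ] [0.5511 0.0224 0.0608]
  below 0.02 [0.5407 0.0203 0.0661] [0.5309 0.0151 0.061 ] [0.5511 0.0225 0.0709]
```

View pics/x.png

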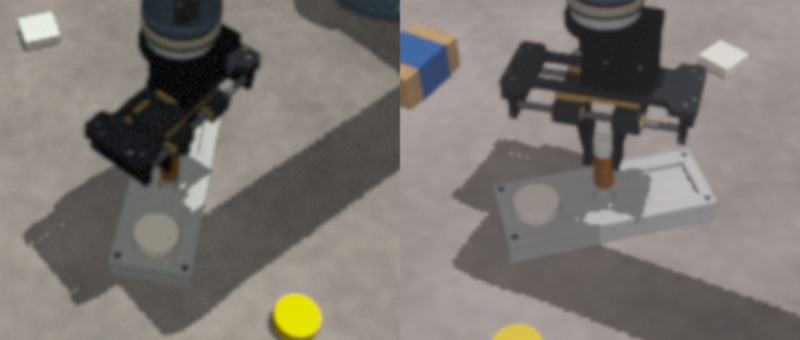

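The disc sits in the round nest. The vial hangs upright over the bore, at about (603,170) in the right half of the crop, with its centre at (541, 11.4) mm. I'm lowering it.

Request:
move_arm(motion="-0.6 0 0 0.02 0; -0.6 0 0 0.04 0; -0.6 0 0 0.06 0; -0.6 0 0 0.075 0; -0.6 0 0 0.09 0; -0.6 0 0 0.105 0; -0.6 0 0 0.12 0; -0.6 0 0 0.13 0; -0.6 0 0 0.13 0; -0.6 0 0 0.13 0")

```text
time: 13.05
position: [0.5409, 0.0116, 0.06]
tool_rot: [0.707, 0.707, -0.0, -0.0]
ft_force: [0.2, -0.5, -1.2]
grip_width: 0.021
grip_force: 15.0
```

In the bore with no side force. Continuing down by the remaining 13 mm.

Request:
move_arm(motion="-0.6 0 0 0.02 0; -0.6 0 0 0.035 0; -0.6 0 0 0.045 0; -0.6 0 0 0.053 0; -0.6 0 0 0.06 0; -0.6 0 0 0.064 0; -0.6 0 0 0.064 0; -0.6 0 0 0.064 0")

```text
time: 13.72
position: [0.541, 0.0116, 0.0473]
tool_rot: [0.707, 0.707, 0.0, 0.0]
ft_force: [-0.1, -0.5, -0.2]
grip_width: 0.0215
grip_force: 15.0
```

Request:
move_arm(motion="-0.45 0 0 0.002 0; -0.35 0 0 0.002 0; -0.2 0 0 0.002 0; 0 0 0 0 0; 0 0 0 0 0; 0 0 0 0 0; 0 0 0 -0.1 0; 0 0 0 -0.25 0; 0 0 0 -0.4 0; 0 0 0 -0.5 0; 0 0 0 -0.5 0; 0 0 0 -0.5 0")

```text
time: 14.72
position: [0.5417, 0.0115, 0.1486]
tool_rot: [0.707, 0.707, 0.001, 0.001]
ft_force: [0.6, -0.7, 0.2]
grip_width: 0.0435
grip_force: 0.0
```

```bash
python3 e.py f; cat > g.py <<'E'
from h import *
for n in ("scene","side","wrist"):
    M=model(n); im,D=robot.camera(n); P=cloud(M,D)
    g=(P[...,2]>.045)&(P[...,2]<.08)&(np.linalg.norm(P[...,:2]-[.541,.0115],axis=-1)<.025); q=P[g]
    if len(q)<8: print(n,len(q));continue
    z=np.percentile(q[:,2],95); s=q[q[:,2]>z-.004]; print(n,"vial top",z.round(4),cv2.minEnclosingCircle((s[:,:2]*1000).astype(np.float32)))
a=cv2.imread("pics/f_scene.png")[90:260,180:380];b=cv2.imread("pics/f_side.png")[100:270,150:350]
cv2.imwrite("pics/f.png",cv2.resize(np.hstack([a,b]),None,fx=2,fy=2))
E
python3 g.py
```

```text
scene 351 plane slope [-0.009  0.007] z 0.0399 c ((607.3606567382812, 46.71613311767578), 25.324026107788086)
side 313 plane slope [ 0.002 -0.005] z 0.04 c ((607.9365234375, 47.56642532348633), 25.688955307006836)
14.8167 [0.54012583 0.01177964 0.14660655] [ 7.071e-01  7.071e-01 -5.000e-04 -7.000e-04] [0.53 0.73 1.28]
[ 1.424  -0.3042  0.234 ]
scene vial top 0.0702 ((541.2327880859375, 10.662240028381348), 10.705206871032715)
side vial top 0.0701 ((541.36474609375, 11.490514755249023), 11.35099983215332)
wrist vial top 0.0702 ((540.514404296875, 11.62246036529541), 10.864768028259277)
```

View pics/f.png

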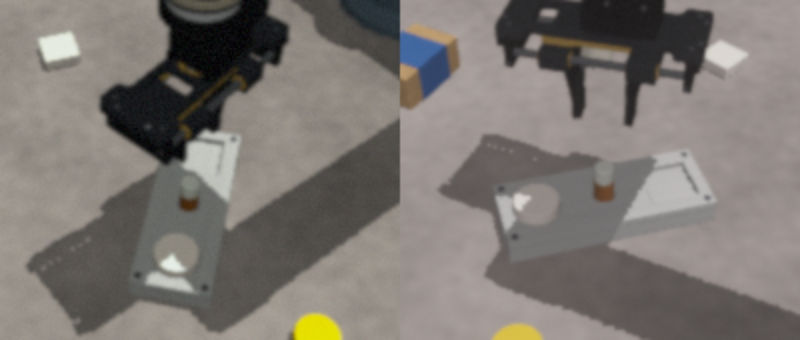

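The vial stands upright in the bore with its top at 70 mm. The cameras read about 0.7 mm high, so it is on the floor. The disc lies flat in the round nest and the gripper is clear.

```bash
python3 -c "
from rig import robot
print(robot.hand_in())"
```

```text
the job is handed in; nothing more can be done
None
```

I handed the job in at about 15 s: the cameras showed the disc flat and home in the round nest and the vial upright on the bore floor, with the tile and bottle untouched; the hand-in returned no verdict.

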